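# Swap the wax tins, then hold the sprung tin clamp open at its mark

### The job

Swap the two wax tins on the grey tray, so that the other one is next in line for the clamp: each must stand upright inside the white circle the other came from. Then grip the orange handle of the sprung tin clamp, pull it out until the black pointer is within the red band, and finish while still holding it there so that I can drop a tin between the jaws. Leave the green tub, the yellow torch and the brush where they are.

Things in the scene. Friction and masses are not known exactly. Their poses are not given: they have to be found in the camera images.
- tray: fixed flat grey plastic tray, 100 (x) x 270 (y) x 6 mm thick, on the work surface (z = 0), origin at the centre of its underside. Its two white circles lie 85 mm to either side of the centre along its y axis. The work surface for at least 130 mm on its -x side (towards the robot) is free; the tub and torch lie on its +x side.
- circle_a (a point): centre of the painted white circle (80 mm across, flat, no rim) at the tray's +y end, on the tray's top, 6 mm above the work surface
- circle_b (a point): centre of the painted white circle (80 mm across, flat, no rim) at the tray's -y end, on the tray's top, 6 mm above the work surface
- tin_black: closed round aluminium wax tin with a black lid, loose, 54 mm across, 45 mm tall, 0.09 to 0.18 kg; origin at the centre of its underside. It starts in one of the two circles.
- tin_red: closed round aluminium wax tin with a red lid, loose, 54 mm across, 45 mm tall, 0.09 to 0.18 kg; origin at the centre of its underside. It starts in the circle the black one is not in.
- clamp: tin clamp, a low spring vice fixed to the work surface: blue base plate 260 (x) x 110 (y) x 12 mm, origin at the centre of its underside. Fixed blue jaw at its +x end, 52 mm high; sliding steel jaw facing it, 50 mm high. Its slide pulls out along the clamp's -x axis (roughly towards the robot). A white scale rail runs along its +y side.
- handle (a point): orange upright paddle on the slide, 16 mm thick (clamp's x) x 50 mm wide (clamp's y); this point is the centre of its top edge, 88 mm above the work surface; the paddle reaches 62 mm down from there. At rest it stands at the clamp's origin in x and y. Behind it (+x) 64 mm are free to the sliding jaw, with only the 30 mm wide slide bar (top 28 mm above the work surface) between; its other sides are free. Axes as the clamp's.
- slide (a joint): travel of the slide, handle, sliding jaw and pointer, in m: 0 = at rest, jaws nearly shut; grows as the handle is pulled along the clamp's -x, to a stop at 0.095. A spring pulls it back: about 4.4 N at rest plus 110 N/m; it returns to 0 when let go.
- pointer (a point): tip of the thin black pointer (4 mm wide along x) on the sliding jaw, above the white scale rail, 33 mm above the work surface; it moves with the slide
- red_band (a point): centre of the red band on the white scale rail, 12 mm long along the clamp's x, 33 mm above the work surface. Axes as the clamp's; the pointer is centred on the band when the two have the same x in the clamp's frame.
- mark (a joint): where the red band is set along the scale, in m, differing from start to start and not moved by the robot: the pointer is centred on the band when joint slide has this same value
- tub: green open plastic tub, loose, 100 x 120 x 65 mm, origin at the centre of its underside; leave it alone
- torch: small yellow plastic torch lying along its own x, loose, 100 mm long, 32 mm across the head, origin under its middle; leave it alone
- brush: beech brush lying bristles down, loose, 150 (x) x 46 x 36 mm, origin under its middle; leave it alone
There are look-alikes about, which are no part of the job. What is shaped like the tin_red but purple is not meant.

How it is judged:
On the way, in this order (a step that is already met when the one before it is completed fails the run):
1. the tins have changed places, stand upright in the circles, let go, with the clamp still at rest (distance of each of tin_black, tin_red from where it was at the start of the episode above 0.12 m and (horizontal distance between tin_black and circle_a below 0.015 m or horizontal distance between tin_black and circle_b below 0.015 m) and angle between each of tin_black, tin_red's own z axis and vertical below 0.1 rad and height (world z) of each of tin_black, tin_red below 0.01 m and linear speed of each of tin_black, tin_red below 0.02 m/s and contact force between the fingers and tin_black below 0.2 N and (horizontal distance between tin_red and circle_a below 0.015 m or horizontal distance between tin_red and circle_b below 0.015 m) and contact force between the fingers and tin_red below 0.2 N and value of joint slide below 0.015 m), for 0.2 s.
2. the handle is pulled until the pointer is within the red band and held there (x of pointer in the frame of red_band between -0.0065 and 0.0065 m and contact force between the fingers and slide above 2 N and velocity of joint slide between -0.01 and 0.01 m/s), for 0.5 s.
At the end, for the whole second after the job is handed in: Each tin rests upright (0.1 rad) on the tray within 15 mm of the centre of the circle the other came from, not touched by the fingers; the pointer is within 6.5 mm of the red band's middle, at rest (10 mm/s), held by the fingers on the handle (over 2 N) (all of step 2 and distance of each of tin_black, tin_red from where it was at the start of the episode above 0.12 m and (horizontal distance between tin_black and circle_a below 0.015 m or horizontal distance between tin_black and circle_b below 0.015 m) and angle between each of tin_black, tin_red's own z axis and vertical below 0.1 rad and height (world z) of each of tin_black, tin_red below 0.01 m and linear speed of each of tin_black, tin_red below 0.02 m/s and contact force between the fingers and tin_black below 0.2 N and (horizontal distance between tin_red and circle_a below 0.015 m or horizontal distance between tin_red and circle_b below 0.015 m) and contact force between the fingers and tin_red below 0.2 N); the arm keeps its last pose, push and grip.
It fails at once if the tub is moved by more than 20 mm (distance of tub from where it was at the start of the episode above 0.02 m).
It fails at once if the torch is moved by more than 20 mm (distance of torch from where it was at the start of the episode above 0.02 m).
It fails at once if the brush is moved by more than 20 mm (distance of brush from where it was at the start of the episode above 0.02 m).
It also fails if it takes over 69 s, if anything falls off the work surface, if the arm or the gripper's body presses on something with over 40 N, if the wrist force passes 120 N, or if a joint passes its speed limit or range.

### The arm

A 6-joint arm with a two-finger parallel gripper is mounted at the origin on the work surface. World frame = base frame: x ahead of the robot, y to its left, z up, the work surface at z = 0. Lengths are in m, angles in rad, forces in N, time in s.
With the tool pointing down it reaches from about 0.35 to 0.975 m from the base axis. Payload 4.9 kg.
Tool frame: the origin (TCP) lies between the finger pads; the fingertips stand 22 mm ahead of it and the grasp point (between the pads) lies 3 mm ahead of it; z points along the fingers, y is the line along which they close (so a half turn about z gives the same grasp; the last joint's range is limited). The gripper opens to 85 mm and grips with 20 to 120 N. Pads are 22 mm wide; open, the fingers measure 114 mm over their backs; the gripper's body (76 mm by 85 mm) begins 54 mm behind the grasp point. The pads swing forward as they close: fully open they stand 13 mm farther back than shut.
Start: joints at [0.996, 0.053, 1.613, -0, 1.476, -0.119], TCP at [0.275, 0.561, 0.253] pointing down, gripper open.
Joint ranges: [-3.01, 3.01], [-1.01, 2.22], [0.06, 2.58], [-1.02, 4.17], [0.09, 2.62], [-3.14, 3.14]. Speed limits (rad/s): [2.57, 2.57, 3.14, 3.14, 3.14, 3.14].

### API

Orientations are given as a unit quaternion [w, x, y, z].
In Python, from plant import state, grab_frame, get_calibration, job_done, recognise, regions_of gives the robot as it stands.
- The arm moves only by the tool apply_moves, never from a script. Its argument "targets" is a list of rows, each an object with "translation": the shift along the tool's x, y, z normalised to -1 to 1, where 1 is 100 mm, a list of three; "twist": the turn about the tool's z normalised to -1 to 1, where 1 is 0.1 rad; "hand": the opening, from 0 (shut) to 1 (fully open). A call has 1 to 8 rows; each row shifts and turns the commanded pose from where the row before left it, along the tool's axes as they then stand; what a row does not reach is not made up. A row lasts 1/10 s, in which the tool goes at most 50 mm and 8.59 degrees, less where a joint would pass 70% of its speed; a pose out of reach is approached as far as the arm can. A call with a number of a shift or a turn outside -1 to 1 is refused whole. A call with a gripper value outside its range is refused whole. The fingers move at their own pace and stop on an object; the grip force is fixed at half the most. Time passes only in rows, so rows that do not move let the fingers close. It gives the time, the measured TCP pose, the force, the opening and the grip force at its end, in the units of the state.
- state(): the state, without advancing time (a new reading comes with each control period).
- grab_frame(name): name is "side" or "top" or "wrist"; returns the picture (480x640x3 uint8, red, green, blue); there is no depth.
- get_calibration(name): a dict with "camera_matrix" (3x3 intrinsics, pixels), "pose" (4x4, takes a point from camera to world coordinates). Camera axes: x right, y up, looking along -z (the intrinsics and any distortion apply to the point x, -y, -z); pixel columns grow to the right and rows downward; lengths in m; the calibration is good to about 2 mm. A picture is of the moment at which its call begins: read the wrist's pose just before it. get_calibration takes no time and is no camera call; for the wrist camera it gives the pose at the moment of the call.
- job_done(): hands the job in; it is judged then, once.
Trained networks look in the newest picture that a camera, given by its name, has taken for a name from the list of things; names that differ only in an ending like _2 or _b are one class to them, and where a whole thing is asked for, a point or a joint stands for the part that bears it (a point fixed in the world has none). Each returns a list of dicts, best first, with "score" (0 to 1); they miss things now and then, are a little off and sometimes report something else, mostly with a low value. They report only what shows in the picture. A call takes as long as a camera call. They do not tell look-alikes from the thing itself.
- recognise(camera, query): "point" ([x, y, z] in m, in world coordinates, good to about 4 mm: the middle of the surface that is visible of it).
- regions_of(camera, query): "pixels" (480x640 bool, what is visible of it).
The state is a dict: "time": time; "joint_pos": joint angles; "joint_vel": joint speeds; "joint_efforts": joint torques, N m; "tool_pos": TCP position; "tool_rot": TCP orientation; "contact_force": force on the tool from outside, world axes, zero at the start; "ft_torque": the same for the moment, N m; "gripper_width": opening from 0.0 (shut) to 1.0 (fully open); "grasp_force": force on a finger pad.
Only numpy, scipy, OpenCV 4.12 (cv2) and the standard library are available. Lean on these libraries where they do the work, as an engineer would, in place of code of your own. Each camera call takes 0.05 s, during which the arm holds its last target. There are 200 camera calls.

## Working session

There is one attempt and no reset: what is moved stays moved. The work goes in short steps, Python scripts to look and compute and a tool call to move; the robot and the scene stay as the last step left them, time stands still between calls to the robot, and variables do not carry over. Pictures are saved under pics/ and viewed, at most 10 in all, crops included, and the job is handed in when it is done.

Besides the shell and the picture viewer there is one more tool, called after "Request:" by a JSON object that holds its "method" and its "body", one argument or row to a line. apply_moves: Moves the arm, as the interface text tells. Its arguments: {"type":"object","properties":{"targets":{"type":"array"}},"required":["targets"]}

```bash
mkdir -p pics
python3 - <<'E'
from plant import *
import cv2
for c in ("top","side"):
    cv2.imwrite(f"pics/{c}0.png",grab_frame(c)[:,:,::-1])
    for q in ("tin_black","tin_red","tray","clamp","handle","pointer","red_band","tub","torch","brush"):
        try:
            print(c,q,[([round(float(v),3) for v in d["point"]],round(d["score"],2)) for d in recognise(c,q)[:3]])
        except Exception as e: print(q,e)
s=state();print(s["time"],s["tool_pos"],s["tool_rot"],s["contact_force"])
E
```

```text
top tin_black [([0.514, 0.151, 0.05], 0.58)]
top tin_red [([0.402, 0.384, 0.042], 0.78), ([0.521, 0.315, 0.053], 0.77), ([0.55, 0.429, 0.046], 0.69)]
top tray [([0.516, 0.233, 0.006], 0.63)]
top clamp [([0.522, -0.191, 0.008], 0.61)]
top handle [([0.579, -0.2, 0.045], 0.55)]
top pointer [([0.577, -0.196, 0.045], 0.63)]
top red_band []
top tub [([0.68, 0.276, 0.005], 0.72), ([0.549, -0.152, 0.027], 0.49)]
top torch [([0.614, 0.129, 0.024], 0.6)]
top brush [([0.733, -0.197, 0.037], 0.89)]
side tin_black [([0.508, 0.137, 0.046], 0.8), ([0.516, 0.305, 0.047], 0.57)]
side tin_red [([0.4, 0.374, 0.035], 0.9), ([0.515, 0.306, 0.049], 0.74), ([0.543, 0.418, 0.036], 0.57)]
side tray [([0.501, 0.22, 0.009], 0.66)]
side clamp [([0.522, -0.212, 0.013], 0.83)]
side handle [([0.574, -0.207, 0.049], 0.97)]
side pointer [([0.568, -0.209, 0.044], 0.72)]
side red_band []
side tub [([0.67, 0.259, 0.037], 0.84)]
side torch [([0.611, 0.119, 0.022], 0.67)]
side brush [([0.736, -0.202, 0.04], 0.91), ([0.612, 0.12, 0.026], 0.16)]
1.1 [0.27510104 0.56117616 0.2533027 ] [ 2.17136041e-06  2.25916620e-01  9.74146642e-01 -1.21256631e-05] [0.66476008 0.75773374 0.51143908]
```

View pics/top0.png

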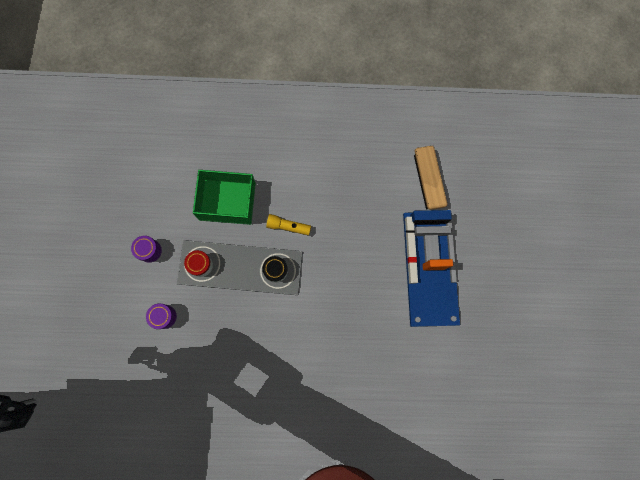

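View pics/side0.png

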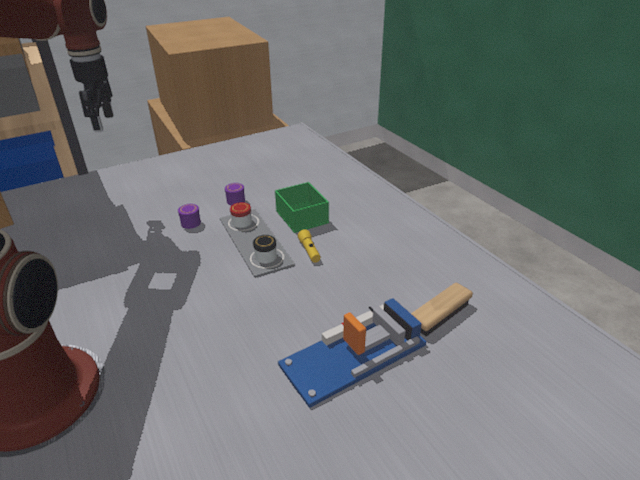

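The top view shows the red tin at (198,263), the black one at (275,268), and the purple look-alikes at (145,248) and (160,316). The clamp handle is at (438,265) and the red band at (412,260).

```bash
cat > h.py <<'E'
from plant import *
import numpy as np, cv2
from scipy.spatial.transform import Rotation as R
def rot(q): return R.from_quat([q[1],q[2],q[3],q[0]]).as_matrix()
def cal(c):
    k=get_calibration(c); return np.array(k["camera_matrix"]),np.array(k["pose"])
def px2w(uv,z,K,T):
    d=T[:3,:3]@np.array([(uv[0]-K[0,2])/K[0,0],-(uv[1]-K[1,2])/K[1,1],-1.]);o=T[:3,3]
    return o+d*(z-o[2])/d[2]
def w2px(p,K,T):
    q=T[:3,:3].T@(np.asarray(p)-T[:3,3]); return np.array([K[0,2]+K[0,0]*q[0]/-q[2],K[1,2]-K[1,1]*q[1]/-q[2]])
def move(target,yaw=None):
    """shift in tool axes (mm) and twist (rad) so tool y points at world yaw (mod pi)"""
    s=state();M=rot(s["tool_rot"]);d=M.T@(np.array(target)-s["tool_pos"])
    out=[np.round(d*1000,1)]
    if yaw is not None:
        cur=np.arctan2(M[1,1],M[0,1]); e=(yaw-cur+np.pi/2)%np.pi-np.pi/2
        out.append(round(-e,3))  # tool z down
    return out
E
python3 - <<'E'
from h import *
im=grab_frame("top");K,T=cal("top")
def rect(m):
    c=max(cv2.findContours(m.astype(np.uint8),0,2)[0],key=cv2.contourArea); return cv2.boxPoints(cv2.minAreaRect(cv2.convexHull(c)))
for q,z in (("tray",.006),):
    r=regions_of("top",q)[0]["pixels"]; P=np.array([px2w(p,z,K,T) for p in rect(r)]); print(q,P.round(3).tolist(),P.mean(0).round(4))
hsv=cv2.cvtColor(im,cv2.COLOR_RGB2HSV)
b=cv2.inRange(hsv,(105,120,40),(125,255,255));b[:180]=0;b[:,:390]=0;b[:,480:]=0
P=np.array([px2w(p,.012,K,T) for p in rect(b)]);print("clamp",P.round(3).tolist(),P.mean(0))
for q in("tin_red","tin_black"):
  for d in regions_of("top",q):
    v,u=np.nonzero(d["pixels"]);print(q,d["score"],u.mean(),v.mean(),px2w((u.mean(),v.mean()),.04,K,T).round(4))
cv2.imwrite("pics/clamp.png",cv2.resize(im[195:335,395:475,::-1],None,fx=4,fy=4,interpolation=2))
print(state()["joint_pos"].round(3) if hasattr(state()["joint_pos"],'round') else state()["joint_pos"]);print(rot(state()["tool_rot"]).round(3))
Kw,Tw=cal("wrist");M=rot(state()["tool_rot"]);print(Tw.round(3),(M.T@(Tw[:3,3]-state()["tool_pos"])).round(3))
E
```

```text
tray [[0.477, 0.369, 0.006], [0.582, 0.367, 0.006], [0.562, 0.092, 0.006], [0.458, 0.099, 0.006]] [0.5198 0.2315 0.006 ]
clamp [[0.599, -0.139, 0.012], [0.61, -0.253, 0.012], [0.404, -0.26, 0.012], [0.394, -0.15, 0.012]] [ 0.50184994 -0.20035087  0.012     ]
tin_red 0.9 160.73127035830618 316.43648208469057 [0.4056 0.3872 0.04  ]
tin_red 0.61 198.2462311557789 263.2361809045226 [0.521  0.3168 0.04  ]
tin_black 0.83 274.8574144486692 269.2528517110266 [0.5125 0.151  0.04  ]
tin_black 0.57 287.030737704918 224.79918032786884 [0.6123 0.1281 0.04  ]
[ 0.996  0.053  1.613  0.     1.476 -0.119]
[[-0.898  0.44  -0.   ]
 [ 0.44   0.898 -0.   ]
 [ 0.    -0.    -1.   ]]
[[ 0.44  -0.867 -0.234  0.216]
 [ 0.898  0.425  0.115  0.59 ]
 [-0.001 -0.26   0.966  0.375]
 [ 0.     0.     0.     1.   ]] [ 0.066 -0.001 -0.121]
```

View pics/clamp.png

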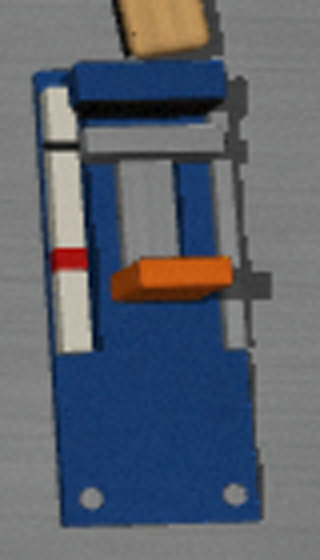

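The crop shows the pointer at about (411,231) and the red band at about (412,260) in the top image. I'll move over the tray now.

Run:
```python
from h import *
print(move([.50,.2315,.30],np.arctan2(.997,.072)))
K,T=cal("top");a=px2w((410.75,231.25),.033,K,T);b=px2w((412.25,259.75),.033,K,T);print(a,b,np.linalg.norm(a-b))
```

```text
[array([-347.1, -197. ,  -46.7]), np.float64(-0.384)]
[ 0.60765705 -0.14936093  0.033     ] [ 0.54298741 -0.15166601  0.033     ] 0.06471070085004611
```

Request:
{"method": "apply_moves", "body": {
  "targets": [
    {"translation": [-0.43,-0.245,-0.06],"twist": 0,"hand": 1},
    {"translation": [-0.43,-0.245,-0.06],"twist": 0,"hand": 1},
    {"translation": [-0.43,-0.245,-0.06],"twist": 0,"hand": 1},
    {"translation": [-0.43,-0.245,-0.06],"twist": 0,"hand": 1},
    {"translation": [-0.43,-0.245,-0.06],"twist": 0,"hand": 1},
    {"translation": [-0.43,-0.245,-0.06],"twist": 0,"hand": 1},
    {"translation": [-0.43,-0.245,-0.06],"twist": 0,"hand": 1},
    {"translation": [-0.43,-0.245,-0.05],"twist": 0,"hand": 1}
  ]
}}

```text
time: 2.1
tool_pos: [0.4986, 0.232, 0.301]
tool_rot: [0.001, 0.226, 0.974, 0.0]
contact_force: [0.5, 0.7, -0.3]
gripper_width: 1.001
grasp_force: 0.0
```

Request:
{"method": "apply_moves", "body": {
  "targets": [
    {"translation": [0,0,0],"twist": -0.96,"hand": 1},
    {"translation": [0,0,0],"twist": -0.96,"hand": 1},
    {"translation": [0,0,0],"twist": -0.96,"hand": 1},
    {"translation": [0,0,0],"twist": -0.96,"hand": 1},
    {"translation": [0,0,0],"twist": 0,"hand": 1},
    {"translation": [0,0,0],"twist": 0,"hand": 1}
  ]
}}

```text
time: 2.7
tool_pos: [0.4977, 0.2338, 0.3004]
tool_rot: [0.0, 0.037, 0.999, 0.0]
contact_force: [-0.2, -0.0, 0.2]
gripper_width: 0.999
grasp_force: 0.0
```

Run:
```python
from h import *
K,T=cal("wrist");im=grab_frame("wrist");cv2.imwrite("pics/w1.png",im[:,:,::-1])
for q in("tin_red","tin_black","tray"):
  for d in regions_of("wrist",q):
    v,u=np.nonzero(d["pixels"]);print(q,d["score"],u.mean(),v.mean(),px2w((u.mean(),v.mean()),.04,K,T).round(4))
s=state();print(s["time"],s["tool_pos"],rot(s["tool_rot"])[:,1],s["joint_pos"])
```

```text
tin_red 0.86 474.8523836875359 90.41154508902929 [0.4048 0.3869 0.04  ]
tin_red 0.81 400.8690344062153 217.60710321864596 [0.5189 0.3173 0.04  ]
tin_red 0.72 512.843290891283 235.86026771139404 [0.546  0.4295 0.04  ]
tin_black 0.8 233.68088347296268 222.03541507996954 [0.5111 0.1509 0.04  ]
tray 0.85 312.88470991711915 212.2458416690483 [0.5071 0.2304 0.04  ]
2.9 [0.49767611 0.23383543 0.3003154 ] [7.23750217e-02 9.97377489e-01 5.84914493e-06] [ 3.03889711e-01 -1.50859547e-01  1.73156973e+00 -2.12390711e-06
  1.56086118e+00 -1.19446824e+00]
```

View pics/w1.png

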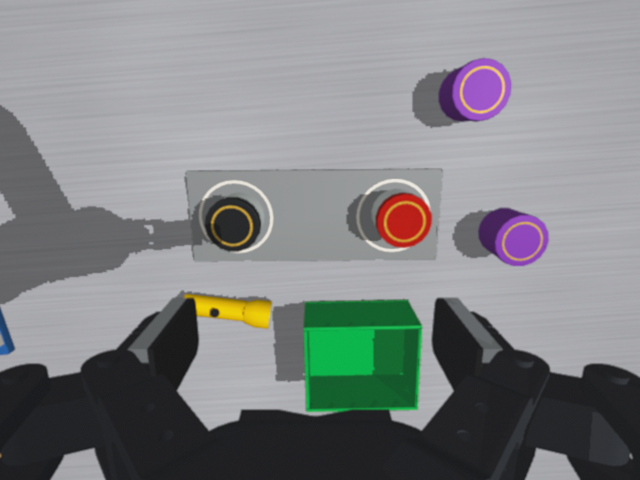

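The wrist view shows the black lid at (233,226), the red lid at (405,220), and the circle centres at about (236,216) and (394,215). The tub and torch lie below the tray in the picture.

Run:
```python
from h import *
K,T=cal("wrist")
for n,p,z in (("black",(232.5,226.5),.051),("red",(404.5,220.5),.051),("cb",(236,216.5),.006),("ca",(394,215.5),.006)): print(n,px2w(p,z,K,T).round(4))
C=np.array([px2w(p,.006,K,T) for p in((186,171),(443,169),(436,260),(194,261))]);print(C.round(4),C.mean(0))
d=(C[1]-C[0]+C[2]-C[3]);d/=np.linalg.norm(d);print(d,C.mean(0)+.085*d,C.mean(0)-.085*d)
```

```text
black [0.5133 0.1517 0.051 ]
red [0.5194 0.3186 0.051 ]
cb [0.5124 0.1465 0.006 ]
ca [0.5237 0.3171 0.006 ]
[[0.4601 0.1001 0.006 ]
 [0.4776 0.3693 0.006 ]
 [0.5777 0.3628 0.006 ]
 [0.5593 0.0934 0.006 ]] [0.51869166 0.2314004  0.006     ]
[0.06638672 0.99779397 0.        ] [0.52433454 0.31621289 0.006     ] [0.51304879 0.14658791 0.006     ]
```

Request:
{"method": "apply_moves", "body": {
  "targets": [
    {"translation": [-0.105,-0.41,0.2],"twist": 0,"hand": 1},
    {"translation": [-0.105,-0.41,0.2],"twist": 0,"hand": 1},
    {"translation": [0,0,0.45],"twist": 0,"hand": 1},
    {"translation": [0,0,0.45],"twist": 0,"hand": 1},
    {"translation": [0,0,0.45],"twist": 0,"hand": 1},
    {"translation": [0,0,0.2],"twist": 0,"hand": 1},
    {"translation": [0,0,0],"twist": 0,"hand": 1},
    {"translation": [0,0,0],"twist": 0,"hand": 1}
  ]
}}

```text
time: 3.7
tool_pos: [0.5132, 0.1506, 0.1059]
tool_rot: [0.0, 0.036, 0.999, 0.0]
contact_force: [0.6, -0.0, 0.6]
gripper_width: 1.001
grasp_force: 0.0
```

Request:
{"method": "apply_moves", "body": {
  "targets": [
    {"translation": [0,0.005,0.4],"twist": 0,"hand": 1},
    {"translation": [0,0,0.31],"twist": 0,"hand": 1},
    {"translation": [0,0,0],"twist": 0,"hand": 1},
    {"translation": [0,0,0],"twist": 0,"hand": 0.3},
    {"translation": [0,0,0],"twist": 0,"hand": 0.3},
    {"translation": [0,0,0],"twist": 0,"hand": 0.3},
    {"translation": [0,0,0],"twist": 0,"hand": 0.3},
    {"translation": [0,0,0],"twist": 0,"hand": 0.3}
  ]
}}

```text
time: 4.5
tool_pos: [0.5156, 0.1514, 0.0378]
tool_rot: [0.003, 0.036, 0.999, 0.001]
contact_force: [-0.4, 0.6, 7.5]
gripper_width: 0.619
grasp_force: 63.3
```

Request:
{"method": "apply_moves", "body": {
  "targets": [
    {"translation": [0,0,-0.4],"twist": 0,"hand": 0.3},
    {"translation": [0,0,-0.3],"twist": 0,"hand": 0.3},
    {"translation": [0.295,0.1,0],"twist": 0,"hand": 0.3},
    {"translation": [0.295,0.1,0],"twist": 0,"hand": 0.3},
    {"translation": [0.295,0.1,0],"twist": 0,"hand": 0.3},
    {"translation": [0.295,0.1,0],"twist": 0,"hand": 0.3},
    {"translation": [0,0,0],"twist": 0,"hand": 0.3},
    {"translation": [0,0,0],"twist": 0,"hand": 0.3}
  ]
}}

```text
time: 5.3
tool_pos: [0.3982, 0.1996, 0.1051]
tool_rot: [0.001, 0.035, 0.999, 0.0]
contact_force: [0.5, 0.7, -1.9]
gripper_width: 0.62
grasp_force: 63.5
```

Request:
{"method": "apply_moves", "body": {
  "targets": [
    {"translation": [0,0,0.35],"twist": 0,"hand": 0.3},
    {"translation": [0,0,0.25],"twist": 0,"hand": 0.3},
    {"translation": [0,0,0.12],"twist": 0,"hand": 0.3},
    {"translation": [0,0,0],"twist": 0,"hand": 0.3},
    {"translation": [0,0,0],"twist": 0,"hand": 0.3}
  ]
}}

```text
time: 5.8
tool_pos: [0.3994, 0.1993, 0.033]
tool_rot: [0.001, 0.036, 0.999, 0.0]
contact_force: [-0.6, 0.0, -1.4]
gripper_width: 0.619
grasp_force: 64.5
```

Request:
{"method": "apply_moves", "body": {
  "targets": [
    {"translation": [0,0,0.01],"twist": 0,"hand": 1},
    {"translation": [0,0,0],"twist": 0,"hand": 1},
    {"translation": [0,0,0],"twist": 0,"hand": 1},
    {"translation": [0,0,0],"twist": 0,"hand": 1},
    {"translation": [0,0,-0.4],"twist": 0,"hand": 1},
    {"translation": [0,0,-0.4],"twist": 0,"hand": 1}
  ]
}}

```text
time: 6.4
tool_pos: [0.3966, 0.1989, 0.1108]
tool_rot: [-0.002, 0.036, 0.999, -0.001]
contact_force: [1.2, 0.5, 0.1]
gripper_width: 1.001
grasp_force: 0.0
```

Request:
{"method": "apply_moves", "body": {
  "targets": [
    {"translation": [-0.277,0.319,-0.03],"twist": 0,"hand": 1},
    {"translation": [-0.277,0.319,0],"twist": 0,"hand": 1},
    {"translation": [-0.277,0.319,0],"twist": 0,"hand": 1},
    {"translation": [-0.277,0.319,0],"twist": 0,"hand": 1},
    {"translation": [0,0,0],"twist": 0,"hand": 1},
    {"translation": [0,0,0],"twist": 0,"hand": 1}
  ]
}}

```text
time: 7.0
tool_pos: [0.5176, 0.3189, 0.1136]
tool_rot: [-0.001, 0.036, 0.999, -0.0]
contact_force: [-0.3, 0.5, 0.1]
gripper_width: 1.001
grasp_force: 0.0
```

Request:
{"method": "apply_moves", "body": {
  "targets": [
    {"translation": [-0.02,0,0.4],"twist": 0,"hand": 1},
    {"translation": [0,0,0.36],"twist": 0,"hand": 1},
    {"translation": [0,0,0],"twist": 0,"hand": 1},
    {"translation": [0,0,0],"twist": 0,"hand": 0.3},
    {"translation": [0,0,0],"twist": 0,"hand": 0.3},
    {"translation": [0,0,0],"twist": 0,"hand": 0.3},
    {"translation": [0,0,0],"twist": 0,"hand": 0.3},
    {"translation": [0,0,0],"twist": 0,"hand": 0.3}
  ]
}}

```text
time: 7.8
tool_pos: [0.5216, 0.3193, 0.0416]
tool_rot: [0.002, 0.036, 0.999, 0.001]
contact_force: [-1.3, -1.0, 7.2]
gripper_width: 0.616
grasp_force: 63.8
```

Request:
{"method": "apply_moves", "body": {
  "targets": [
    {"translation": [0,0,-0.4],"twist": 0,"hand": 0.3},
    {"translation": [0,0,-0.3],"twist": 0,"hand": 0.3},
    {"translation": [-0.01,-0.43,0],"twist": 0,"hand": 0.3},
    {"translation": [-0.01,-0.43,0],"twist": 0,"hand": 0.3},
    {"translation": [-0.01,-0.43,0],"twist": 0,"hand": 0.3},
    {"translation": [-0.01,-0.43,0],"twist": 0,"hand": 0.3},
    {"translation": [0,0,0],"twist": 0,"hand": 0.3},
    {"translation": [0,0,0],"twist": 0,"hand": 0.3}
  ]
}}

```text
time: 8.6
tool_pos: [0.5114, 0.1459, 0.1089]
tool_rot: [0.0, 0.037, 0.999, 0.0]
contact_force: [-0.8, 0.8, -1.1]
gripper_width: 0.612
grasp_force: 63.8
```

Request:
{"method": "apply_moves", "body": {
  "targets": [
    {"translation": [-0.025,0.005,0.3],"twist": 0,"hand": 0.3},
    {"translation": [0,0,0.25],"twist": 0,"hand": 0.3},
    {"translation": [0,0,0.12],"twist": 0,"hand": 0.3},
    {"translation": [0,0,0],"twist": 0,"hand": 0.3},
    {"translation": [0,0,0],"twist": 0,"hand": 0.3}
  ]
}}

```text
time: 9.1
tool_pos: [0.5143, 0.148, 0.0418]
tool_rot: [0.0, 0.035, 0.999, 0.0]
contact_force: [-0.2, 0.2, -2.1]
gripper_width: 0.617
grasp_force: 65.2
```

Request:
{"method": "apply_moves", "body": {
  "targets": [
    {"translation": [0,0,0.012],"twist": 0,"hand": 0.3},
    {"translation": [0,0,0],"twist": 0,"hand": 1},
    {"translation": [0,0,0],"twist": 0,"hand": 1},
    {"translation": [0,0,0],"twist": 0,"hand": 1},
    {"translation": [0,0,0],"twist": 0,"hand": 1},
    {"translation": [0,0,-0.4],"twist": 0,"hand": 1},
    {"translation": [0,0,-0.4],"twist": 0,"hand": 1}
  ]
}}

```text
time: 9.8
tool_pos: [0.5123, 0.1467, 0.1192]
tool_rot: [-0.002, 0.036, 0.999, -0.0]
contact_force: [1.4, 0.3, 0.4]
gripper_width: 0.998
grasp_force: 0.0
```

Request:
{"method": "apply_moves", "body": {
  "targets": [
    {"translation": [0.295,0.107,0],"twist": 0,"hand": 1},
    {"translation": [0.295,0.107,0],"twist": 0,"hand": 1},
    {"translation": [0.295,0.107,0],"twist": 0,"hand": 1},
    {"translation": [0.295,0.107,0],"twist": 0,"hand": 1},
    {"translation": [0,0,0],"twist": 0,"hand": 1},
    {"translation": [0,0,0],"twist": 0,"hand": 1}
  ]
}}

```text
time: 10.4
tool_pos: [0.3991, 0.1983, 0.1203]
tool_rot: [0.001, 0.035, 0.999, 0.0]
contact_force: [1.0, -0.2, -0.4]
gripper_width: 1.0
grasp_force: 0.0
```

Run:
```python
from h import *
K,T=cal("wrist");im=grab_frame("wrist")
K2,T2=cal("top");t=grab_frame("top")
cv2.imwrite("pics/c2.png",np.hstack([cv2.resize(im,(480,360)),cv2.resize(t[200:350,160:320],(320,300))[:360].repeat(1,0) if 0 else cv2.copyMakeBorder(cv2.resize(t[200:350,160:320],(320,300)),0,60,0,0,0)])[:,:,::-1])
for c,q in(("top","tin_black"),("top","tin_red")):
  for d in regions_of(c,q):
    v,u=np.nonzero(d["pixels"]);print(q,d["score"],px2w((u.mean(),v.mean()),.04,K2,T2).round(4))
s=state();print(s["time"],s["tool_pos"])
```

```text
tin_red 0.73 [0.5153 0.1474 0.04  ]
tin_red 0.68 [0.5498 0.4313 0.04  ]
tin_red 0.62 [0.406  0.3881 0.04  ]
10.6 [0.40011271 0.19784088 0.12036482]
```

View pics/c2.png

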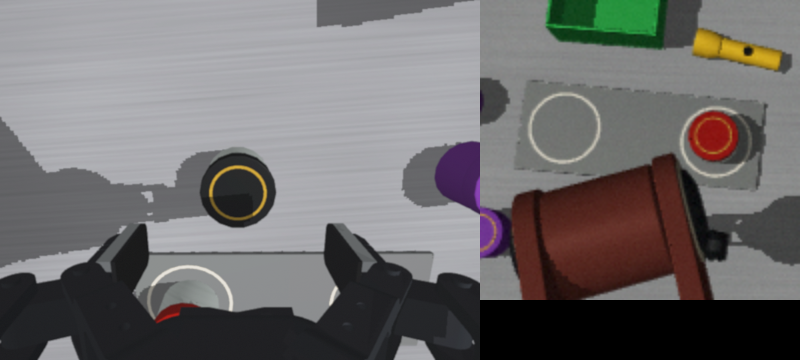

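The red tin stands in the -y circle, at about (712,137) in the composite. The black tin sits upright between the fingers at (238,192). I'll pick it up again.

Request:
{"method": "apply_moves", "body": {
  "targets": [
    {"translation": [0,0.01,0.45],"twist": 0,"hand": 1},
    {"translation": [0,0,0.41],"twist": 0,"hand": 1},
    {"translation": [0,0,0],"twist": 0,"hand": 1},
    {"translation": [0,0,0],"twist": 0,"hand": 0.3},
    {"translation": [0,0,0],"twist": 0,"hand": 0.3},
    {"translation": [0,0,0],"twist": 0,"hand": 0.3},
    {"translation": [0,0,0],"twist": 0,"hand": 0.3},
    {"translation": [0,0,0],"twist": 0,"hand": 0.3}
  ]
}}

```text
time: 11.4
tool_pos: [0.4018, 0.1998, 0.0371]
tool_rot: [0.003, 0.036, 0.999, 0.001]
contact_force: [1.2, 0.1, 7.4]
gripper_width: 0.613
grasp_force: 63.6
```

Request:
{"method": "apply_moves", "body": {
  "targets": [
    {"translation": [0,0,-0.4],"twist": 0,"hand": 0.3},
    {"translation": [0,0,-0.4],"twist": 0,"hand": 0.3},
    {"translation": [-0.287,0.315,0],"twist": 0,"hand": 0.3},
    {"translation": [-0.287,0.315,0],"twist": 0,"hand": 0.3},
    {"translation": [-0.287,0.315,0],"twist": 0,"hand": 0.3},
    {"translation": [-0.287,0.315,0],"twist": 0,"hand": 0.3},
    {"translation": [0,0,0],"twist": 0,"hand": 0.3},
    {"translation": [0,0,0],"twist": 0,"hand": 0.3}
  ]
}}

```text
time: 12.2
tool_pos: [0.5228, 0.3169, 0.1138]
tool_rot: [-0.0, 0.036, 0.999, -0.0]
contact_force: [-0.4, -0.5, -1.6]
gripper_width: 0.611
grasp_force: 63.8
```

Request:
{"method": "apply_moves", "body": {
  "targets": [
    {"translation": [-0.02,0,0.35],"twist": 0,"hand": 0.3},
    {"translation": [0,0,0.25],"twist": 0,"hand": 0.3},
    {"translation": [0,0,0.115],"twist": 0,"hand": 0.3},
    {"translation": [0,0,0],"twist": 0,"hand": 0.3},
    {"translation": [0,0,0],"twist": 0,"hand": 0.3},
    {"translation": [0,0,0],"twist": 0,"hand": 1},
    {"translation": [0,0,0],"twist": 0,"hand": 1},
    {"translation": [0,0,0],"twist": 0,"hand": 1}
  ]
}}

```text
time: 13.0
tool_pos: [0.525, 0.3165, 0.0431]
tool_rot: [0.0, 0.036, 0.999, 0.0]
contact_force: [0.2, -0.3, 0.2]
gripper_width: 1.0
grasp_force: 0.0
```

Request:
{"method": "apply_moves", "body": {
  "targets": [
    {"translation": [0,0,0],"twist": 0,"hand": 1},
    {"translation": [0,0,-0.4],"twist": 0,"hand": 1},
    {"translation": [0,0,-0.4],"twist": 0,"hand": 1},
    {"translation": [0,0,-0.45],"twist": 0,"hand": 1},
    {"translation": [0.45,0,0],"twist": 0,"hand": 1},
    {"translation": [0.45,0,0],"twist": 0,"hand": 1},
    {"translation": [0,0,0],"twist": 0,"hand": 1},
    {"translation": [0,0,0],"twist": 0,"hand": 1}
  ]
}}

```text
time: 13.8
tool_pos: [0.4343, 0.323, 0.1676]
tool_rot: [0.0, 0.035, 0.999, 0.0]
contact_force: [0.7, 0.2, -0.1]
gripper_width: 1.0
grasp_force: 0.0
```

Run:
```python
from h import *
K,T=cal("wrist");im=grab_frame("wrist");cv2.imwrite("pics/w3.png",im[:,:,::-1])
K2,T2=cal("top");grab_frame("top")
for c,k,t in(("top",K2,T2),("wrist",K,T)):
 for q in("tin_black","tin_red"):
  for d in regions_of(c,q):
    v,u=np.nonzero(d["pixels"]);print(c,q,d["score"],px2w((u.mean(),v.mean()),.04,k,t).round(4))
s=state();print(s["time"],s["tool_pos"],s["joint_pos"])
# clamp: direction -x axis etc. from earlier: clamp handle approach
print(move([.50,-.20,.25],np.arctan2(-.0357,.9994)))
```

```text
top tin_black 0.97 [0.5193 0.3152 0.04  ]
top tin_black 0.2 [0.6121 0.1276 0.04  ]
top tin_red 0.71 [0.5144 0.148  0.04  ]
top tin_red 0.64 [0.6726 0.2704 0.04  ]
top tin_red 0.61 [0.3928 0.3964 0.04  ]
top tin_red 0.56 [0.5688 0.4502 0.04  ]
top tin_red 0.37 [0.5145 0.2255 0.04  ]
wrist tin_black 0.73 [0.4873 0.2549 0.04  ]
wrist tin_black 0.61 [0.5152 0.3159 0.04  ]
wrist tin_red 0.83 [0.4034 0.3895 0.04  ]
wrist tin_red 0.74 [0.5437 0.4065 0.04  ]
wrist tin_red 0.71 [0.4979 0.152  0.04  ]
14.1 [0.43601852 0.32286982 0.16772416] [ 5.00222442e-01 -7.57381902e-02  1.88657239e+00 -5.21275948e-05
  1.33055331e+00 -9.97963148e-01]
[array([-101.8, -516.8,  -82.3]), np.float64(1.534)]
```

View pics/w3.png

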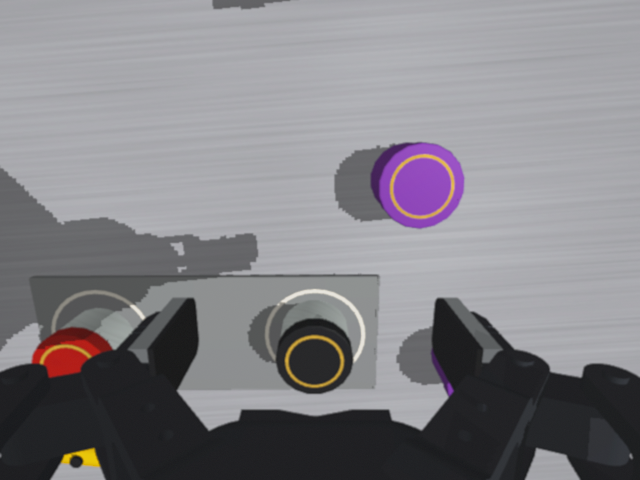

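Both tins stand upright in the swapped circles, the black lid at (314,360) and the red at (70,355). On to the clamp.

Request:
{"method": "apply_moves", "body": {
  "targets": [
    {"translation": [-0.09,-0.47,-0.075],"twist": 0,"hand": 1},
    {"translation": [-0.09,-0.47,-0.075],"twist": 0,"hand": 1},
    {"translation": [-0.09,-0.47,-0.075],"twist": 0,"hand": 1},
    {"translation": [-0.09,-0.47,-0.075],"twist": 0,"hand": 1},
    {"translation": [-0.09,-0.47,-0.075],"twist": 0,"hand": 1},
    {"translation": [-0.09,-0.47,-0.075],"twist": 0,"hand": 1},
    {"translation": [-0.09,-0.47,-0.075],"twist": 0,"hand": 1},
    {"translation": [-0.09,-0.47,-0.075],"twist": 0,"hand": 1}
  ]
}}

```text
time: 14.9
tool_pos: [0.4802, -0.0598, 0.2283]
tool_rot: [0.0, 0.036, 0.999, -0.0]
contact_force: [0.5, 0.3, 0.6]
gripper_width: 0.998
grasp_force: 0.0
```

Request:
{"method": "apply_moves", "body": {
  "targets": [
    {"translation": [-0.09,-0.47,-0.075],"twist": 0,"hand": 1},
    {"translation": [-0.09,-0.47,-0.075],"twist": 0,"hand": 1},
    {"translation": [-0.09,-0.47,-0.075],"twist": 0,"hand": 1},
    {"translation": [0,0,0],"twist": 0.96,"hand": 1},
    {"translation": [0,0,0],"twist": 0.96,"hand": 1},
    {"translation": [0,0,0],"twist": 0.96,"hand": 1},
    {"translation": [0,0,0],"twist": 0.96,"hand": 1},
    {"translation": [0,0,0],"twist": 0.96,"hand": 1}
  ]
}}

```text
time: 15.7
tool_pos: [0.4969, -0.2006, 0.2501]
tool_rot: [-0.0, 0.275, 0.962, 0.0]
contact_force: [0.3, -0.8, 0.1]
gripper_width: 0.998
grasp_force: 0.0
```

Request:
{"method": "apply_moves", "body": {
  "targets": [
    {"translation": [0,0,0],"twist": 0.96,"hand": 1},
    {"translation": [0,0,0],"twist": 0.96,"hand": 1},
    {"translation": [0,0,0],"twist": 0.96,"hand": 1},
    {"translation": [0,0,0],"twist": 0.96,"hand": 1},
    {"translation": [0,0,0],"twist": 0.96,"hand": 1},
    {"translation": [0,0,0],"twist": 0.96,"hand": 1},
    {"translation": [0,0,0],"twist": 0.96,"hand": 1},
    {"translation": [0,0,0],"twist": 0.96,"hand": 1}
  ]
}}

```text
time: 16.5
tool_pos: [0.497, -0.2005, 0.2501]
tool_rot: [-0.0, 0.615, 0.789, -0.0]
contact_force: [-0.8, -0.0, -0.0]
gripper_width: 1.0
grasp_force: 0.0
```

Request:
{"method": "apply_moves", "body": {
  "targets": [
    {"translation": [0,0,0],"twist": 0.96,"hand": 1},
    {"translation": [0,0,0],"twist": 0.96,"hand": 1},
    {"translation": [0,0,0],"twist": 0.96,"hand": 1},
    {"translation": [0,0,0],"twist": 0,"hand": 1},
    {"translation": [0,0,0],"twist": 0,"hand": 1}
  ]
}}

```text
time: 17.0
tool_pos: [0.4969, -0.2002, 0.2501]
tool_rot: [-0.0, 0.72, 0.694, -0.0]
contact_force: [0.6, 0.6, 0.1]
gripper_width: 1.001
grasp_force: 0.0
```

Run:
```python
from h import *
K,T=cal("wrist");im=grab_frame("wrist");cv2.imwrite("pics/w4.png",im[:,:,::-1])
K2,T2=cal("top");t=grab_frame("top")
for q in("tin_black","tin_red"):
  for d in regions_of("top",q)[:2]:
    v,u=np.nonzero(d["pixels"]);print(q,d["score"],px2w((u.mean(),v.mean()),.04,K2,T2).round(4))
s=state();print(s["time"],s["tool_pos"],rot(s["tool_rot"])[:,:2].round(4).T,s["joint_pos"],s["contact_force"])
```

```text
tin_black 0.89 [0.519  0.3151 0.04  ]
tin_red 0.79 [0.5148 0.1474 0.04  ]
tin_red 0.77 [0.4062 0.3882 0.04  ]
17.2 [ 0.49673538 -0.19996991  0.2501116 ] [[ 0.0363  0.9993  0.    ]
 [ 0.9993 -0.0363 -0.    ]] [-5.21735335e-01 -1.60668123e-01  1.82341378e+00  2.30935833e-06
  1.47889470e+00 -4.85418287e-01] [ 0.06948801  0.19396919 -0.36183457]
```

View pics/w4.png

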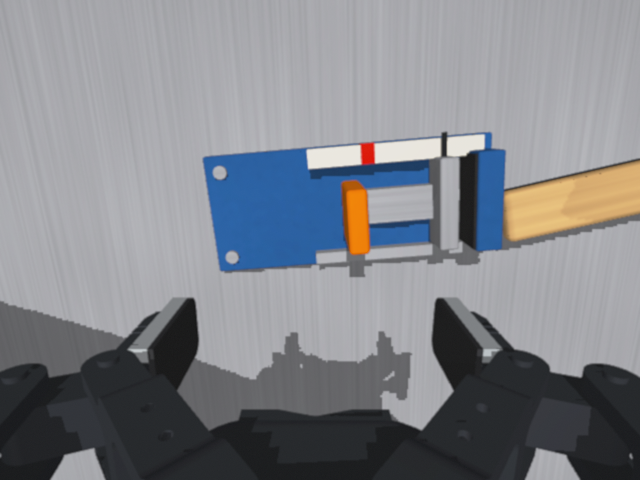

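The wrist view shows the orange paddle top at about (358,217), the pointer tip at (444,145) and the red band at (368,154).

```bash
cat >> h.py <<'E'
def band(c="wrist",ptr=(425,130,465,160)):
    K,T=cal(c);im=grab_frame(c);h=cv2.cvtColor(im,cv2.COLOR_RGB2HSV)
    m=(cv2.inRange(h,(0,200,100),(4,255,255))|cv2.inRange(h,(174,200,100),(180,255,255)))
    n,l,st,ce=cv2.connectedComponentsWithStats(m);i=1+np.argmax(st[1:,4]);
    return im,K,T,st[i],ce[i]
E
python3 - <<'E'
from h import *
im,K,T,st,ce=band();print(st,ce)
h=cv2.cvtColor(im,cv2.COLOR_RGB2HSV)
o=cv2.inRange(h,(8,150,215),(18,255,255));v,u=np.nonzero(o);print("orange",u.min(),u.max(),v.min(),v.max(),u.mean(),v.mean())
row=im[150,300:495].astype(int).sum(1);print("dark in row150",[300+i for i in range(195) if row[i]<150])
a=px2w((444.3,148),.033,K,T);b=px2w(ce,.033,K,T);r1=px2w((307,150),.033,K,T);r2=px2w((484,135),.033,K,T)
d=(r2-r1)/np.linalg.norm(r2-r1);print("ptr",a,"band",b,"axis",d,"mark",(a-b)@d)
hp=px2w((u.mean(),v.mean()),.088,K,T);print("handle",hp, px2w((358,217.5),.088,K,T))
E
```

```text
[361 144  13  20 226] [367.44690265 153.48672566]
orange 347 368 190 253 357.73586497890295 221.32911392405063
dark in row150 [443, 444, 445]
ptr [ 0.60725746 -0.15095766  0.033     ] band [ 0.54255784 -0.15312628  0.033     ] axis [0.99893775 0.04608012 0.        ] mark 0.06473082344623976
handle [ 0.52818915 -0.19907751  0.088     ] [ 0.52840692 -0.19618775  0.088     ]
```

Request:
{"method": "apply_moves", "body": {
  "targets": [
    {"translation": [0.04,0.315,0],"twist": -0.81,"hand": 0.7},
    {"translation": [0,0,0.4],"twist": 0,"hand": 0.7},
    {"translation": [0,0,0.4],"twist": 0,"hand": 0.7},
    {"translation": [0,0,0.2],"twist": 0,"hand": 0.7},
    {"translation": [0,0,0],"twist": 0,"hand": 0.7},
    {"translation": [0,0,0],"twist": 0,"hand": 0.7}
  ]
}}

```text
time: 17.85
tool_pos: [0.5285, -0.1972, 0.1506]
tool_rot: [0.0, 0.691, 0.723, 0.0]
contact_force: [0.0, -1.0, -0.3]
gripper_width: 0.697
grasp_force: 0.0
```

Run:
```python
from h import *
im=grab_frame("wrist");cv2.imwrite("pics/w5.png",im[:,:,::-1]);s=state();print(s["time"],s["tool_pos"],rot(s["tool_rot"])[:,:2].round(4).T,s["gripper_width"])
K,T=cal("wrist");print(w2px([.5283,-.197,.088],K,T),w2px(s["tool_pos"],K,T))
```

```text
17.9 [ 0.52923793 -0.19753965  0.15186848] [[-0.0442  0.999  -0.0014]
 [ 0.999   0.0442  0.0023]] 0.700415188707249
[313.52805972 266.89656326] [315.97784426 330.25059489]
```

View pics/w5.png

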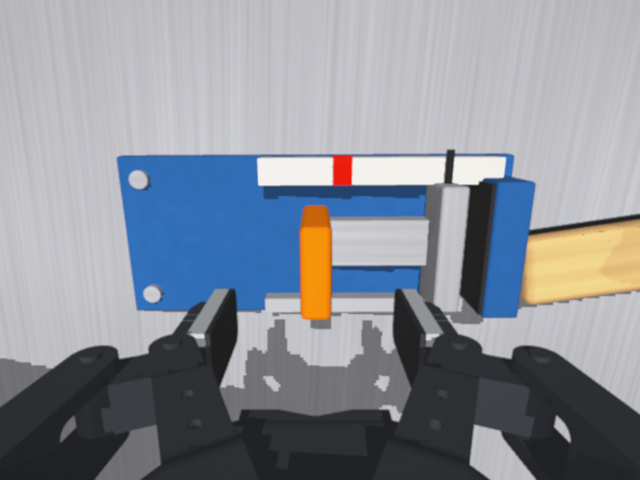

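The view shows the paddle centred between the fingers (316,277) and the rail level, with the band at x≈342 and the pointer at x≈450. I'll descend and grip.

Request:
{"method": "apply_moves", "body": {
  "targets": [
    {"translation": [-0.04,0,0.4],"twist": 0,"hand": 0.7},
    {"translation": [0,0,0.43],"twist": 0,"hand": 0.7},
    {"translation": [0,0,0],"twist": 0,"hand": 0.7},
    {"translation": [0,0,0],"twist": 0,"hand": 0},
    {"translation": [0,0,0],"twist": 0,"hand": 0},
    {"translation": [0,0,0],"twist": 0,"hand": 0},
    {"translation": [0,0,0],"twist": 0,"hand": 0},
    {"translation": [0,0,0],"twist": 0,"hand": 0}
  ]
}}

```text
time: 18.7
tool_pos: [0.5292, -0.2022, 0.0706]
tool_rot: [0.001, 0.691, 0.723, -0.001]
contact_force: [-5.9, 0.2, 7.9]
gripper_width: 0.183
grasp_force: 60.9
```

Request:
{"method": "apply_moves", "body": {
  "targets": [
    {"translation": [0,-0.16,0],"twist": 0,"hand": 0},
    {"translation": [0,-0.16,0],"twist": 0,"hand": 0},
    {"translation": [0,-0.16,0],"twist": 0,"hand": 0},
    {"translation": [0,-0.16,0],"twist": 0,"hand": 0},
    {"translation": [0,0,0],"twist": 0,"hand": 0},
    {"translation": [0,0,0],"twist": 0,"hand": 0},
    {"translation": [0,0,0],"twist": 0,"hand": 0}
  ]
}}

```text
time: 19.4
tool_pos: [0.4682, -0.2052, 0.0707]
tool_rot: [0.005, 0.691, 0.723, 0.002]
contact_force: [10.6, 0.3, -1.9]
gripper_width: 0.182
grasp_force: 62.4
```

Run:
```python
from h import *
im=grab_frame("wrist");t=grab_frame("top")
cv2.imwrite("pics/w6.png",np.vstack([im[60:360,:,::-1],cv2.resize(t[205:295,380:500,::-1],(400,300),interpolation=2).copy() if 0 else cv2.copyMakeBorder(cv2.resize(t[205:295,380:500,::-1],(400,300),interpolation=2),0,0,0,240,0)]))
s=state();print(s["time"],s["tool_pos"],s["contact_force"],s["gripper_width"],s["grasp_force"])
```

```text
19.5 [ 0.46832226 -0.2051706   0.07073108] [10.38067851  0.13200388 -1.64301285] 0.17952920556718543 62.38348960876465
```

View pics/w6.png

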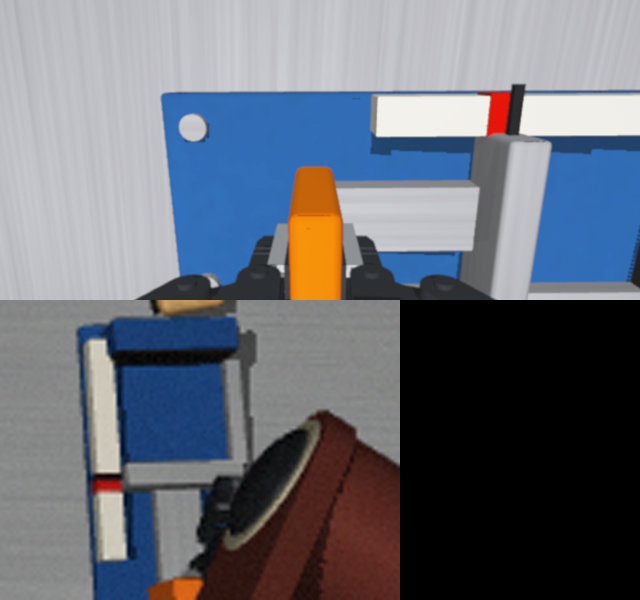

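The pointer (x≈517) sits on the +x part of the red band (487 to about 524), so about 3.5 mm more pull centres it.

Request:
{"method": "apply_moves", "body": {
  "targets": [
    {"translation": [0,-0.038,0],"twist": 0,"hand": 0},
    {"translation": [0,0,0],"twist": 0,"hand": 0},
    {"translation": [0,0,0],"twist": 0,"hand": 0},
    {"translation": [0,0,0],"twist": 0,"hand": 0},
    {"translation": [0,0,0],"twist": 0,"hand": 0},
    {"translation": [0,0,0],"twist": 0,"hand": 0},
    {"translation": [0,0,0],"twist": 0,"hand": 0}
  ]
}}

```text
time: 20.2
tool_pos: [0.4647, -0.2053, 0.0707]
tool_rot: [0.005, 0.691, 0.723, 0.002]
contact_force: [11.1, -0.3, -2.1]
gripper_width: 0.182
grasp_force: 62.4
```

Run:
```python
from h import *
im=grab_frame("wrist");cv2.imwrite("pics/w7.png",cv2.resize(im[130:210,420:580,::-1],(640,320),interpolation=2))
s=state();print(s["time"],s["tool_pos"],s["contact_force"],s["grasp_force"],np.abs(s["joint_vel"]).max())
```

```text
20.25 [ 0.46467541 -0.20533672  0.07073081] [11.22411638 -0.58425235 -1.93402959] 62.41845667362213 0.0016702775799337603
```

View pics/w7.png

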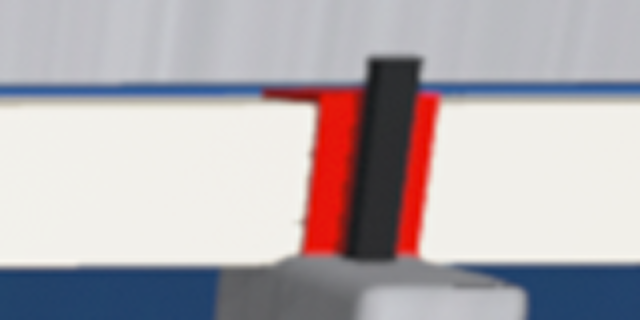

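The black pointer (crop x≈385) lies inside the red band (310 to 430), about 1.3 mm off centre. I'll hold briefly and then hand in.

Request:
{"method": "apply_moves", "body": {
  "targets": [
    {"translation": [0,0,0],"twist": 0,"hand": 0},
    {"translation": [0,0,0],"twist": 0,"hand": 0},
    {"translation": [0,0,0],"twist": 0,"hand": 0},
    {"translation": [0,0,0],"twist": 0,"hand": 0},
    {"translation": [0,0,0],"twist": 0,"hand": 0}
  ]
}}

```text
time: 20.75
tool_pos: [0.4647, -0.2053, 0.0707]
tool_rot: [0.005, 0.691, 0.723, 0.002]
contact_force: [11.2, -0.5, -2.1]
gripper_width: 0.179
grasp_force: 62.4
```

```bash
python3 -c "
from plant import *
print(job_done())"
```

```text
the job is handed in; nothing more can be done
None
```

The job is handed in, with no verdict returned: both tins are swapped and upright in each other's circles, and the gripper is still holding the clamp handle with the pointer inside the red band, about 1 mm off centre.

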